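Seat a board carrier on its locating pins by nudging

ROBOT

A 6-joint arm with a two-finger parallel gripper is mounted at the origin on a cart in front of the work surface, level with it; the furniture and walls round the work are solid. World frame = base frame: x ahead of the robot, y to its left, z up, the work surface at z = 0. Lengths are in m, angles in rad, forces in N, time in s.
With the tool pointing down it reaches from about 0.325 to 0.775 m from the base axis. Payload 9.3 kg.
Tool frame: the origin (TCP) lies midway between the tips of the shut fingers; the grasp point (between the pads) lies 19 mm behind it (env.grip_point_offset is the distance from the TCP to the grasp point, in m); z points along the fingers, y is the line along which they close (so a half turn about z gives the same grasp; the last joint's range is limited). The gripper opens to 85 mm and grips with 20 to 120 N. Pads are 22 mm wide; open, the fingers measure 114 mm over their backs; the gripper's body (76 mm by 85 mm) begins 54 mm behind the grasp point. The pads swing forward as they close: fully open they stand 13 mm farther back than shut.
Start: joints at [-0.153, 0.259, 0.021, 1.334, 0, 1.418], TCP at [0.55, -0, 0.231] pointing down, gripper open.
Joint ranges: [-3.04, 3.04], [-0.91, 1.82], [-1.04, 1.36], [-1.92, 1.95], [-1.52, 1.45], [-3.14, 3.14]. Speed limits (rad/s): [2.22, 2.22, 2.79, 3.14, 3.14, 3.14].

INTERFACE

Orientations are given as a rotation vector (axis times angle).
In Python, from cell import status, eyes, job, regions_of, landmark_of, env gives the robot as it stands. The module is installed in compiled form; this text tells all that it offers.
- The arm moves only by the tool apply_moves, never from a script. Its argument "steps" is a list of rows, each a list of 3 entries, a list of its own where there are three numbers: the shift along the tool's x, y, z in m, then the turn about the tool's z in rad, then the finger opening in m, from 0 to 0.0854. In form: [[[dx, dy, dz], roll, claw], ...]. A call has 1 to 20 rows; each row shifts and turns the commanded pose from where the row before left it, along the tool's axes as they then stand; what a row does not reach is not made up. A row lasts 1/12 s, in which the tool goes at most 41.7 mm and 7.16 degrees, less where a joint would pass 70% of its speed; a pose out of reach is approached as far as the arm can. A call is refused whole if a number of a shift passes 0.0417 or a number of a turn 0.125, either way. A call with a gripper value outside its range is refused whole. The fingers move at their own pace and stop on an object; the grip force is fixed at half the most. Time passes only in rows, so rows that do not move let the fingers close. It gives the time, the measured TCP pose, the force, the opening and the grip force at its end, in the units of the state.
- status.observe(): the state, without advancing time (a new reading comes with each control period).
- eyes.camera(name): name is "side" or "top"; returns the picture (384x512x3 uint8, red, green, blue); there is no depth.
- eyes.camera_params(name): a dict with "vfov" (degrees; the focal length in pixels is half the picture's height over the tangent of half this angle, whatever the lens; pixels are square), "cx", "cy" (the principal point, pixels), "R" (3x3) and "t" (3): a world point X has camera coordinates R X + t. Camera axes: x right, y down, z forward; pixel columns grow to the right and rows downward; lengths in m; the calibration is good to about 2 mm. A picture is of the moment at which its call begins. camera_params takes no time and is no camera call.
- job.hand_in(): hands the job in; it is judged then, once.
Trained networks look in the newest picture that a camera, given by its name, has taken for a name from the list of things; names that differ only in an ending like _2 or _b are one class to them, and where a whole thing is asked for, a point or a joint stands for the part that bears it (a point fixed in the world has none). Each returns a list of dicts, best first, with "conf" (0 to 1); they miss things now and then, are a little off and sometimes report something else, mostly with a low value. They report only what shows in the picture. A call takes as long as a camera call.
- regions_of(camera, target): "region" (384x512 bool, what is visible of it).
- landmark_of(camera, target): "location" ([x, y, z] in m, in world coordinates, good to about 4 mm: a listed point, or the origin of a listed thing).
The state is a dict: "time": time; "joints": joint angles; "qd": joint speeds; "joint_torque": joint torques, N m; "ee_pos": TCP position; "tool_rot": TCP orientation; "wrist_force": force on the tool from outside, world axes, zero at the start; "torque": the same for the moment, N m; "grip_width": opening from 0.0 (shut) to 1.0 (fully open); "finger_force": force on a finger pad.
Only numpy, scipy, OpenCV 4.12 (cv2) and the standard library are available. Lean on these libraries where they do the work, as an engineer would, in place of code of your own. Each camera call takes 0.05 s, during which the arm holds its last target. There are 200 camera calls.

TASK

The board carrier plate lies loose on top of the posts of the fixture, too near to you and too far to the left. Nudge it with the fingertips away from you and to the right (the fence at the back squares it up and guides it sideways) until its holes drop over the two locating pins and it lies flat on the fixture's base. Only push it: do not lift it, do not touch the circuit board on it, leave the tip tin, the flux bottle and the side cutters where they are, and finish clear of everything.

Things in the scene. Friction and masses are not known exactly. Their poses are not given: they have to be found in the camera images.
- fixture: Fixture fixed to the bench; its place and yaw vary. Axes: x away from the robot towards the fence, y left, z up; origin on the bench top under the middle of the four posts. Aluminium base 12 mm thick, x -61.5 to +100.5 mm, y -95 to +95 mm. Four round posts, 10 mm diameter, stand 10 mm above the base (tops 22 mm above the bench): two steel locating pins, two brass rest studs.
- fence_face (a point): Middle of the top of the inner face of the steel fence bar on the base's far edge, 36 mm above the bench; fixture axes. Face at fixture x = +81.5 mm, y -90 to +90 mm, bar 18 mm thick, two screw heads to 40 mm height.
- pin_far (a point): Top centre of the steel locating pin at fixture (x, y) = (+40, +55) mm, far left post; coned over its upper 4.5 mm to 5 mm diameter at the top.
- pin_near (a point): Top centre of the steel locating pin at fixture (-40, -55) mm, near right post; coned like the other.
- stud_far (a point): Top centre of the brass rest stud at fixture (+40, -55) mm, far right post; coned to 6 mm at the top.
- stud_near (a point): Top centre of the brass rest stud at fixture (-40, +55) mm, near left post; coned to 6 mm at the top.
- seat (a point): Centre of the top face of the fixture's base under the carrier's final place, 12 mm above the bench, fixture axes: the carrier's origin comes here (within 0.75 mm) when seated. There the carrier's far edge is 1.5 mm short of the fence: lying against the fence it is 1.5 mm too far, within the 3 mm that the coned pins catch and draw in.
- carrier: Loose grey plate, 160 mm (x) by 210 mm (y) by 8 mm, about 0.4 kg; origin at the centre of its underside, axes as the fixture's when seated. Starts level on the post tops (22 mm above the bench), 10 to 25 mm nearer (fixture -x) and 20 to 35 mm further left (+y) than the seat, turned up to 0.06 rad. Takes 2 to 6 N to slide, up to 10 N to start; in place it falls 10 mm and the pins stop it.
- hole_far (a point): Centre, at the carrier's top face, of the 11.5 mm through hole for the far left pin, at carrier (+40, +55) mm. The holes for the studs are 16.5 mm wide, at carrier (+40, -55) and (-40, +55) mm. Seated, the posts stand 2 mm above the carrier's top.
- hole_near (a point): Centre, at the carrier's top face, of the 11.5 mm through hole for the near right pin, at carrier (-40, -55) mm.
- near_edge (a point): Middle of the carrier's near edge (towards the robot), half way up its 8 mm thickness; carrier axes. The edge is 210 mm long and overhangs the base by 18 mm when seated, so fingertips may go down beside it to below 12 mm.
- left_edge (a point): Middle of the carrier's left (+y) edge, half way up; carrier axes. The edge is 160 mm long and overhangs the base by 10 mm when seated (more before), so fingertips may go down beside it to below 12 mm.
- board: Small green circuit board fixed in the middle of the carrier's top, 55 mm (x) by 85 mm (y), up to 14 mm above the carrier's top face; origin at the centre of its underside. Not to be touched.
- tip_tin: Bystander: round tin of brass wool, 57 mm across, 34 mm high, loose, behind the fence; origin at the centre of its underside.
- flux_bottle: Bystander: white dropper bottle with a dark pointed cap, 30 mm across, 78 mm high, loose, behind the fence to the left; origin at the centre of its underside.
- side_cutters: Bystander: side cutters with red grips, 150 mm long, 51 mm wide, 12 mm high, lying loose to the right of the fixture, roughly lengthways away from the robot; origin at the centre of their underside.

How it is judged:
By the outcome, as a careful person would: the job done as asked, in the order asked, and still so for the second after the job is handed in, with the robot touching nothing.
It also fails if it takes over 42 s, if anything falls off the work surface, if the arm or the gripper's body presses on something with over 40 N, if the wrist force passes 120 N, or if a joint passes its speed limit or range.

## Working session

There is one attempt and no reset: what is moved stays moved. The work goes in short steps, Python scripts to look and compute and a tool call to move; the robot and the scene stay as the last step left them, time stands still between calls to the robot, and variables do not carry over. Pictures are saved under pics/ and viewed, at most 10 in all, crops included, and the job is handed in when it is done.

Besides the shell and the picture viewer there is one more tool, called after "Emit:" by a JSON object that holds its "api" and its "payload". apply_moves: Moves the arm, as the interface text tells. Its arguments: {"type":"object","properties":{"steps":{"type":"array"}},"required":["steps"]}

```bash
mkdir -p pics; cat > h.py <<'E'
import numpy as np, cv2
from cell import status, eyes, job, regions_of, landmark_of, env
def snap(n,f):
    im=eyes.camera(n); cv2.imwrite(f'pics/{f}.png',im[:,:,::-1]); return im
def proj(n,X):
    p=eyes.camera_params(n); f=192/np.tan(np.radians(p['vfov'])/2)
    c=np.array(p['R'])@np.array(X)+np.array(p['t']); return f*c[0]/c[2]+p['cx'],f*c[1]/c[2]+p['cy']
def ray(n,u,v,z):
    p=eyes.camera_params(n); f=192/np.tan(np.radians(p['vfov'])/2);R=np.array(p['R']);t=np.array(p['t'])
    o=-R.T@t; d=R.T@np.array([(u-p['cx'])/f,(v-p['cy'])/f,1]); return o+d*(z-o[2])/d[2]
E
python3 - <<'E'
from h import *
s=status.observe(); print(s['time'],s['ee_pos'],s['tool_rot'],s['wrist_force'],s['grip_width'])
for c in('top','side'):
    snap(c,c+'0'); p=eyes.camera_params(c); print(c,p['vfov'],-np.array(p['R']).T@np.array(p['t']))
    for t in ['fence_face','pin_far','pin_near','stud_far','stud_near','seat','carrier','hole_far','hole_near','near_edge','left_edge','board','tip_tin','flux_bottle','side_cutters']:
        print(t,[(np.round(d['location'],4).tolist(),round(d['conf'],2)) for d in landmark_of(c,t)][:2])
E
```

```text
0.0 [5.49700906e-01 3.44899910e-05 2.30659199e-01] [-2.22068028e+00 -2.22066008e+00  1.30619917e-03] [-0.08406361 -0.14074994 -0.60063124] 1.0008396605710292
top 48.23137736261782 [0.52184458 0.08150618 1.12264287]
fence_face [([0.674, 0.1327, 0.0387], 0.64)]
pin_far [([0.7259, 0.2385, 0.002], 0.42)]
pin_near [([0.5526, 0.0769, 0.0186], 0.66)]
stud_far [([0.7514, 0.157, -0.0002], 0.6), ([0.6346, 0.0725, 0.0181], 0.55)]
stud_near [([0.5568, 0.1904, 0.0217], 0.9)]
seat [([0.5973, 0.1328, 0.0072], 0.97)]
carrier [([0.5759, 0.1555, 0.0228], 0.77)]
hole_far [([0.619, 0.2108, 0.0336], 0.58)]
hole_near [([0.5341, 0.1077, 0.031], 0.78), ([0.5549, 0.078, 0.0171], 0.55)]
near_edge [([0.4979, 0.1631, 0.0266], 0.68), ([0.62, 0.2138, 0.0279], 0.2)]
left_edge [([0.5817, 0.2613, 0.0232], 0.71), ([0.633, 0.1906, 0.0226], 0.71)]
board [([0.5739, 0.16, 0.0291], 0.98), ([0.7249, 0.2367, 0.0015], 0.71)]
tip_tin [([0.7526, 0.1588, 0.0044], 0.86), ([0.5557, 0.1894, 0.0222], 0.27)]
flux_bottle [([0.7256, 0.2383, 0.0024], 0.72), ([0.5954, 0.1343, 0.0048], 0.71)]
side_cutters []
side 45.08431592326303 [ 0.41079926 -0.7012953   0.70119551]
fence_face [([0.6723, 0.1328, 0.0386], 0.7)]
pin_far [([0.6338, 0.1901, 0.0192], 0.92)]
pin_near [([0.552, 0.0753, 0.0222], 0.83), ([0.6353, 0.1906, 0.02], 0.55)]
stud_far [([0.6333, 0.0742, 0.0246], 0.79)]
stud_near []
seat []
carrier [([0.5768, 0.1556, 0.022], 0.83)]
hole_far [([0.6219, 0.2108, 0.0316], 0.73)]
hole_near [([0.5878, 0.2642, 0.0222], 0.73), ([0.5337, 0.1052, 0.0321], 0.63)]
near_edge [([0.5006, 0.1585, 0.0264], 0.88)]
left_edge [([0.5842, 0.2621, 0.0263], 0.95), ([0.5771, 0.1532, 0.0204], 0.23)]
board [([0.5729, 0.1544, 0.0301], 0.81)]
tip_tin [([0.7534, 0.1587, 0.0024], 0.56), ([0.5334, 0.1042, 0.03], 0.24)]
flux_bottle [([0.7287, 0.2409, -0.0018], 0.77)]
side_cutters [([0.62, -0.0534, 0.0016], 0.89)]
```

View pics/top0.png

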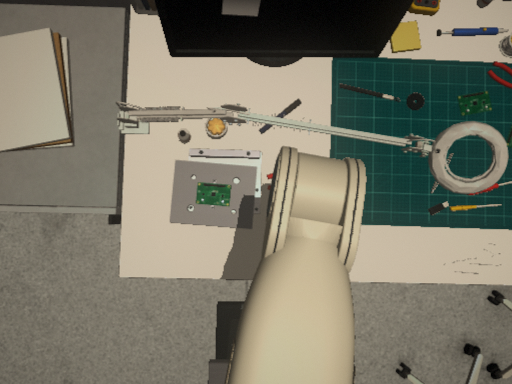

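View pics/side0.png

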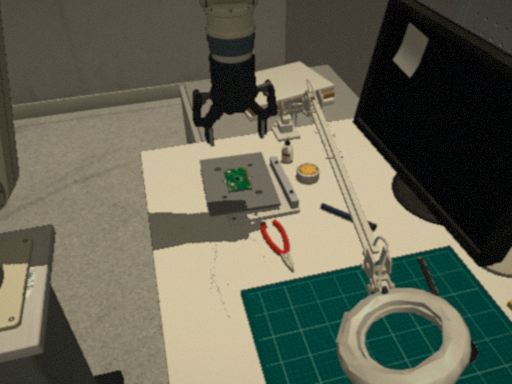

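The top view shows the carrier at px (173–257, 160–228), with the fence behind it at row ~152. The arm hides part of the right side. In the side view the carrier is at (200–280, 152–215), the cutters at (275, 245), and bottle and tin sit behind the fence. The lamp arm passes beyond all of these. Next I'll refine the yaws.

```bash
cat >> h.py <<'E'
from scipy.optimize import least_squares
FIX={'fence_face':(81.5,0,36),'pin_far':(40,55,22),'pin_near':(-40,-55,22),'stud_far':(40,-55,22),'stud_near':(-40,55,22),'seat':(0,0,12)}
CAR={'carrier':(0,0,0),'hole_far':(40,55,8),'hole_near':(-40,-55,8),'near_edge':(-80,0,4),'left_edge':(0,105,4),'board':(0,0,8)}
def fit(M,x0,zb,reps=3,cams=('top','side')):
    P=[];L=[]
    for _ in range(reps):
        for c in cams:
            eyes.camera(c)
            for t,m in M.items():
                for d in landmark_of(c,t): 
                    P.append(d['location']);L.append((m[0]/1e3,m[1]/1e3,m[2]/1e3+zb))
    P=np.array(P);L=np.array(L)
    def r(q):
        c,s=np.cos(q[2]),np.sin(q[2])
        return np.r_[c*L[:,0]-s*L[:,1]+q[0]-P[:,0],s*L[:,0]+c*L[:,1]+q[1]-P[:,1]]
    s=least_squares(r,x0,loss='cauchy',f_scale=.002); return s.x,np.median(abs(r(s.x))),np.median((P-L)[:,2])
def overlay(c,im,fx,ca,zc,f,box,k=5):
    x0,y0,x1,y1=box; o=cv2.resize(im[y0:y1,x0:x1,::-1],None,fx=k,fy=k,interpolation=cv2.INTER_CUBIC)
    def line(q,pts,col):
        cc,s=np.cos(q[2]),np.sin(q[2]); u=[proj(c,(cc*a/1e3-s*b/1e3+q[0],s*a/1e3+cc*b/1e3+q[1],z/1e3)) for a,b,z in pts]
        cv2.polylines(o,[np.int32([((a-x0+.5)*k,(b-y0+.5)*k) for a,b in u])],True,col,1)
    line(fx,[(81.5,-90,36),(81.5,90,36),(99.5,90,36),(99.5,-90,36)],(0,0,255))
    for a,b in((40,55),(40,-55),(-40,55),(-40,-55)):
        line(fx,[(a-3,b,22),(a+3,b,22)],(0,255,255)); line(ca,[(a-3,b,zc+8),(a,b,zc+8),(a,b-3,zc+8),(a,b+3,zc+8),(a,b,zc+8),(a+3,b,zc+8)],(255,0,255))
    line(ca,[(-80,-105,zc+8),(80,-105,zc+8),(80,105,zc+8),(-80,105,zc+8)],(0,255,0))
    cv2.imwrite(f'pics/{f}.png',o)
E
python3 - <<'E'
from h import *
a=fit(FIX,[.594,.1325,-.03],0,2); b=fit(CAR,[.576,.1555,-.06],.022,2); print(a,b)
a,b=a[0],b[0]
np.save('fx.npy',a)
overlay('top',eyes.camera('top'),a,b,22,'ov1',(150,130,290,245))
c,s=np.cos(a[2]),np.sin(a[2]); d=b[:2]-a[:2]; print('rel mm',(c*d[0]+s*d[1])*1e3,(-s*d[0]+c*d[1])*1e3,b[2]-a[2])
print(status.observe()['time'])
E
```

```text
(array([ 0.59359059,  0.13329847, -0.00678934]), np.float64(0.00232317836122381), np.float64(-0.0017000000000000001)) (array([ 0.57763469,  0.15758776, -0.06202956]), np.float64(0.0022326460748740146), np.float64(-0.0002999999999999982))
rel mm -16.12044795611073 24.18040756847514 -0.055240216345725714
4.45
```

View pics/ov1.png

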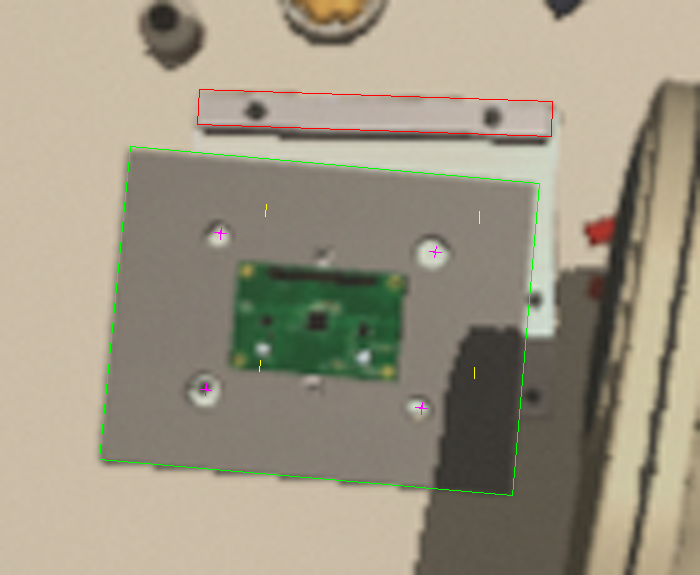

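The overlay fits both bodies: the fence lies at rows 90–135 of the crop, the carrier holes sit on the crosses, and the offset from the seat is −16 / +24 mm and −0.055 rad. Now I'll move over the near side and test the roll direction.

Emit:
{"api": "apply_moves", "payload": {"steps": [[[0.03,-0.017,0],0,0.0854],[[0.03,-0.017,0],0,0.0854],[[0.03,-0.017,0],0,0.0854],[[0.03,-0.017,0],0,0.0854],[[0.03,-0.017,0],0,0.0854],[[0,0,0],0.12,0.0854]]}}

```text
time: 4.95
ee_pos: [0.4621, 0.1537, 0.2318]
tool_rot: [-2.344, -2.09, -0.001]
wrist_force: [0.9, -0.6, -0.5]
grip_width: 0.999
finger_force: 0.0
```

```bash
python3 -c "
from h import *
from scipy.spatial.transform import Rotation as R
s=status.observe();print(s['time'],s['joints'],s['ee_pos'],R.from_rotvec(s['tool_rot']).as_matrix().round(3),s['wrist_force'])"
```

```text
4.95 [ 1.47786049e-01  1.50824943e-01 -1.17542610e-01  1.30252366e+00
  1.38832057e-03  1.83334991e+00] [0.46209306 0.15372744 0.23179172] [[ 0.115  0.993 -0.   ]
 [ 0.993 -0.115  0.001]
 [ 0.001 -0.    -1.   ]] [ 0.92070789 -0.58125313 -0.46568428]
```

Emit:
{"api": "apply_moves", "payload": {"steps": [[[0,0,0],-0.12,0.0854],[[0,0,0],-0.12,0.0854],[[0,0,0],-0.12,0.0854],[[0,0,0],-0.12,0.0854],[[0,0,0],-0.12,0.0854],[[0,0,0],-0.12,0.0854],[[0,0,0],-0.12,0.0854],[[0,0,0.015],-0.12,0.0854],[[0,0,0.025],-0.12,0.0854],[[0,0,0.025],-0.12,0.0854],[[0,0,0.025],-0.12,0.0854],[[0,0,0.025],-0.12,0.0854],[[0,0,0.025],-0.12,0.0854],[[0,0,0.025],-0.12,0.0854],[[0,0,0.02],0,0.0854],[[0,0,0],0,0.0854],[[0,0,0],0,0.0854]]}}

```text
time: 6.37
ee_pos: [0.4645, 0.1499, 0.046]
tool_rot: [-0.018, -3.14, 0.0]
wrist_force: [0.4, 0.0, 0.9]
grip_width: 1.0
finger_force: 0.0
```

```bash
python3 -c "
from h import *
from scipy.spatial.transform import Rotation as R
im=snap('side','s1'); cv2.imwrite('pics/s1c.png',cv2.resize(im[100:260,130:330,::-1],None,fx=3.5,fy=3.5,interpolation=2))
s=status.observe();print(s['time'],s['joints'],s['ee_pos'],R.from_rotvec(s['tool_rot']).as_matrix().round(3),s['wrist_force'])"
```

```text
6.4167 [ 1.40081198e-01  2.87648488e-01 -4.45300115e-01  8.37651412e-01
 -1.07316781e-05  1.51728766e-01] [0.46535971 0.15004171 0.04699161] [[-1.     0.012  0.   ]
 [ 0.012  1.     0.   ]
 [-0.     0.    -1.   ]] [-0.72438896  0.25906811  0.32279859]
```

View pics/s1c.png

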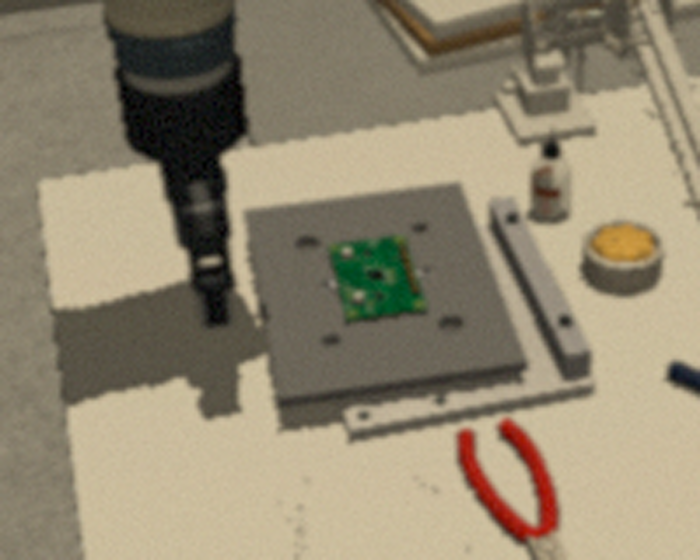

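The open fingers stand clear of the near edge, around (215, 310) in the crop, and nothing has been disturbed. Now lower and push.

Emit:
{"api": "apply_moves", "payload": {"steps": [[[0,0,0.015],0,0.0854],[[0,0,0.015],0,0.0854],[[0,0,0.014],0,0.0854],[[0,0,0],0,0.0854],[[-0.004,0,0],0,0.0854],[[-0.004,0,0],0,0.0854],[[-0.004,0,0],0,0.0854],[[-0.002,0,0],0,0.0854],[[-0.002,0,0],0,0.0854],[[-0.002,0,0],0,0.0854],[[-0.002,0,0],0,0.0854],[[-0.002,0,0],0,0.0854],[[-0.002,0,0],0,0.0854]]}}

```text
time: 7.5
ee_pos: [0.4885, 0.1496, 0.0022]
tool_rot: [-0.017, -3.14, 0.001]
wrist_force: [-3.8, -0.8, 3.0]
grip_width: 1.001
finger_force: 1.6
```

Emit:
{"api": "apply_moves", "payload": {"steps": [[[-0.0015,0,0],0,0.0854],[[-0.0015,0,0],0,0.0854],[[-0.0015,0,0],0,0.0854],[[-0.0015,0,0],0,0.0854]]}}

```text
time: 7.83
ee_pos: [0.495, 0.1497, 0.0022]
tool_rot: [-0.017, -3.141, 0.0]
wrist_force: [-2.6, -1.2, 2.4]
grip_width: 0.996
finger_force: 1.5
```

Pushing at about 3 N. Continuing to the fence.

Emit:
{"api": "apply_moves", "payload": {"steps": [[[-0.0015,0,0],0,0.0854],[[-0.0015,0,0],0,0.0854],[[-0.001,0,0],0,0.0854],[[-0.001,0,0],0,0.0854]]}}

```text
time: 8.17
ee_pos: [0.5001, 0.1496, 0.0023]
tool_rot: [-0.017, -3.141, -0.0]
wrist_force: [-3.4, -0.7, 1.2]
grip_width: 1.008
finger_force: 1.6
```

Emit:
{"api": "apply_moves", "payload": {"steps": [[[-0.001,0,0],0,0.0854],[[-0.001,0,0],0,0.0854]]}}

```text
time: 8.33
ee_pos: [0.502, 0.1496, 0.0023]
tool_rot: [-0.017, -3.141, 0.0]
wrist_force: [-2.6, -0.9, 1.1]
grip_width: 0.995
finger_force: 1.5
```

Emit:
{"api": "apply_moves", "payload": {"steps": [[[-0.001,0,0],0,0.0854],[[-0.001,0,0],0,0.0854]]}}

```text
time: 8.5
ee_pos: [0.5035, 0.1496, 0.0022]
tool_rot: [-0.017, -3.14, -0.0]
wrist_force: [-8.3, -0.2, 4.6]
grip_width: 1.0
finger_force: 3.9
```

Emit:
{"api": "apply_moves", "payload": {"steps": [[[-0.001,0,0],0,0.0854],[[-0.001,0,0],0,0.0854]]}}

```text
time: 8.67
ee_pos: [0.5036, 0.1495, 0.002]
tool_rot: [-0.016, -3.137, 0.0]
wrist_force: [-15.7, -0.2, 10.6]
grip_width: 1.001
finger_force: 8.0
```

```bash
python3 -c "
from h import *
a=np.load('fx.npy'); b=fit(CAR,[.5921,.157,-.01],.022,1); print(b); b=b[0]
c,s=np.cos(a[2]),np.sin(a[2]); d=b[:2]-a[:2]; print('rel mm',(c*d[0]+s*d[1])*1e3,(-s*d[0]+c*d[1])*1e3,b[2]-a[2])
overlay('top',eyes.camera('top'),a,b,22,'ov2',(150,130,290,245))
s=status.observe();print(s['time'],s['ee_pos'],s['wrist_force'])"
```

```text
(array([ 0.59486567,  0.16010993, -0.02023552]), np.float64(0.0025854571345654137), np.float64(4.99999999999997e-05))
rel mm 1.093013448444213 26.819507500681066 -0.013446179037974074
9.4167 [0.50350594 0.14953606 0.00196181] [-12.81352105  -0.74527671   7.30940887]
```

View pics/ov2.png

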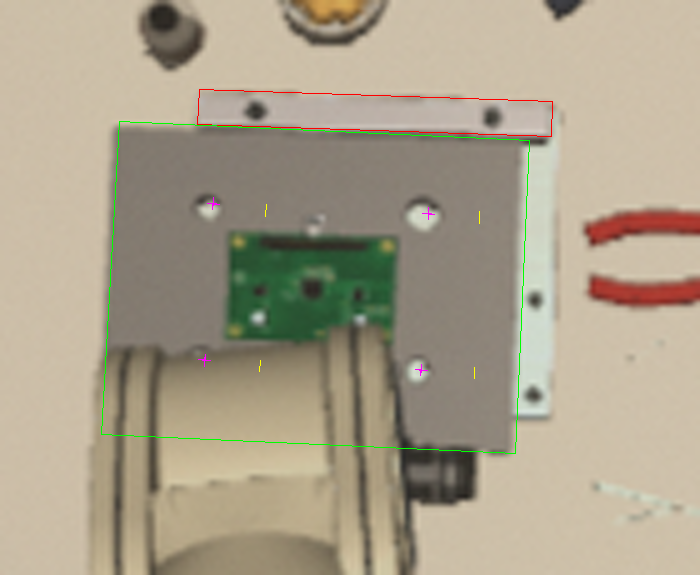

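The carrier is now flush with the fence (crop row ~125–139) and needs about 27–30 mm to the right. I'll retreat, rise and go round to the left side.

Emit:
{"api": "apply_moves", "payload": {"steps": [[[0.004,0,0],0,0.0854],[[0.008,0,0],0,0.0854],[[0.01,0,0],0,0.0854],[[0,0,-0.02],0,0.0854],[[0,0,-0.03],0,0.0854],[[0,0,-0.035],0,0.0854],[[-0.022,0.031,0],0,0.0854],[[-0.022,0.031,0],0,0.0854],[[-0.022,0.031,0],0,0.0854],[[-0.022,0.031,0],0,0.0854],[[-0.022,0.031,0],0,0.0854]]}}

```text
time: 10.33
ee_pos: [0.5962, 0.3053, 0.0876]
tool_rot: [0.017, 3.141, 0.001]
wrist_force: [0.8, -0.8, 0.1]
grip_width: 1.004
finger_force: 0.0
```

Emit:
{"api": "apply_moves", "payload": {"steps": [[[0,0,0],0.1208,0.0854],[[0,0,0],0.1208,0.0854],[[0,0,0],0.1208,0.0854],[[0,0,0],0.1208,0.0854],[[0,0,0],0.1208,0.0854],[[0,0,0],0.1208,0.0854],[[0,0,0],0.1208,0.0854],[[0,0,0],0.1208,0.0854],[[0,0,0],0.1208,0.0854],[[0,0,0],0.1208,0.0854],[[0,0,0],0.1208,0.0854],[[0,0,0],0.1208,0.0854],[[0,0,0],0.1208,0.0854],[[0,0,0],0,0.0854],[[0,0,0],0,0.0854]]}}

```text
time: 11.58
ee_pos: [0.5954, 0.3036, 0.0873]
tool_rot: [2.229, 2.214, 0.0]
wrist_force: [0.1, 0.3, -0.7]
grip_width: 1.003
finger_force: 0.0
```

```bash
python3 -c "
from h import *
from scipy.spatial.transform import Rotation as R
im=snap('top','t3'); cv2.imwrite('pics/t3c.png',cv2.resize(im[110:250,110:290,::-1],None,fx=4,fy=4,interpolation=2))
b=fit(CAR,[.5921,.16,-.012],.022,1,('side',)); print(b)
s=status.observe();print(s['time'],s['joints'],s['ee_pos'],R.from_rotvec(s['tool_rot']).as_matrix().round(3))"
```

```text
(array([0.5965081 , 0.15998397, 0.00511024]), np.float64(0.00216275231630475), np.float64(0.0006500000000000013))
11.9833 [3.45985964e-01 5.24898261e-01 6.69923869e-02 1.11286845e+00
 1.31265007e-06 1.92639991e+00] [0.59566073 0.30359397 0.08727204] [[ 0.01  1.    0.  ]
 [ 1.   -0.01  0.  ]
 [ 0.    0.   -1.  ]]
```

View pics/t3c.png

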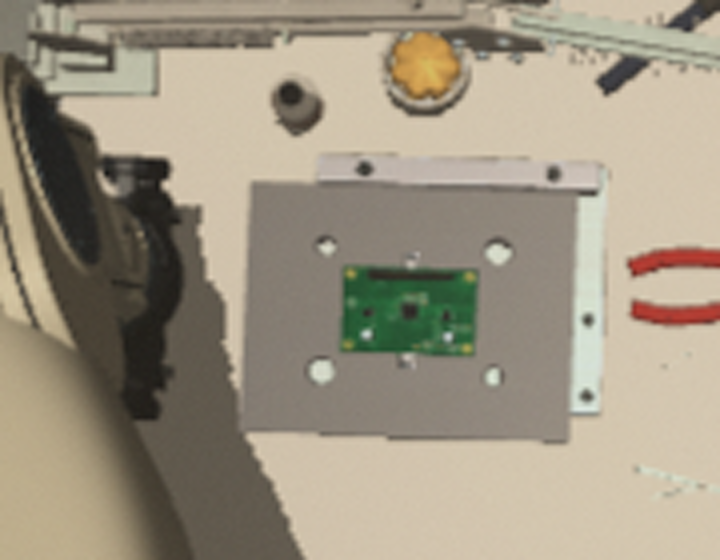

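The view shows the carrier flush under the fence at (250–580, 183–440) in the crop, with the gripper clear on its left. Lower and push right.

Emit:
{"api": "apply_moves", "payload": {"steps": [[[0,0,0.029],0,0.0854],[[0,0,0.029],0,0.0854],[[0,0,0.029],0,0.0854],[[0,0,0],0,0.0854],[[-0.007,0,0],0,0.0854],[[-0.007,0,0],0,0.0854],[[-0.005,0,0],0,0.0854],[[-0.0015,0,0],0,0.0854],[[-0.0015,0,0],0,0.0854],[[-0.0015,0,0],0,0.0854],[[-0.0015,0,0],0,0.0854],[[-0.0015,0,0],0,0.0854],[[-0.0015,0,0],0,0.0854]]}}

```text
time: 13.07
ee_pos: [0.5954, 0.276, 0.0005]
tool_rot: [-2.232, -2.21, -0.001]
wrist_force: [0.5, 3.6, 1.7]
grip_width: 1.0
finger_force: 1.7
```

Emit:
{"api": "apply_moves", "payload": {"steps": [[[-0.0015,0,0],0,0.0854],[[-0.0015,0,0],0,0.0854],[[-0.0015,0,0],0,0.0854],[[-0.0015,0,0],0,0.0854],[[-0.0015,0,0],0,0.0854]]}}

```text
time: 13.48
ee_pos: [0.5954, 0.2682, 0.0004]
tool_rot: [-2.233, -2.21, -0.001]
wrist_force: [-0.4, 5.0, 3.0]
grip_width: 1.001
finger_force: 2.1
```

Emit:
{"api": "apply_moves", "payload": {"steps": [[[-0.0015,0,0],0,0.0854],[[-0.0015,0,0],0,0.0854],[[-0.0015,0,0],0,0.0854],[[-0.0015,0,0],0,0.0854],[[-0.001,0,0],0,0.0854],[[-0.001,0,0],0,0.0854],[[-0.001,0,0],0,0.0854]]}}

```text
time: 14.07
ee_pos: [0.5953, 0.259, 0.0003]
tool_rot: [2.233, 2.21, 0.0]
wrist_force: [-0.2, 4.7, 3.0]
grip_width: 1.001
finger_force: 2.1
```

```bash
python3 -c "
from h import *
a=np.load('fx.npy'); b=fit(CAR,[.5937,.145,-.012],.022,1); print(b); b=b[0]
c,s=np.cos(a[2]),np.sin(a[2]); d=b[:2]-a[:2]; print('rel mm',(c*d[0]+s*d[1])*1e3,(-s*d[0]+c*d[1])*1e3,b[2]-a[2])
overlay('top',eyes.camera('top'),a,b,22,'ov3',(150,130,290,245))
s=status.observe();print(s['time'],s['ee_pos'],s['wrist_force'])"
```

```text
(array([ 0.59344912,  0.14282319, -0.01036878]), np.float64(0.0012073182882510608), np.float64(0.00030000000000000165))
rel mm -0.2061360928558852 9.523541525499656 -0.00357944503301432
14.8167 [5.95060956e-01 2.58893440e-01 9.89339162e-05] [ 0.45803669  0.03675929 -0.38005885]
```

View pics/ov3.png

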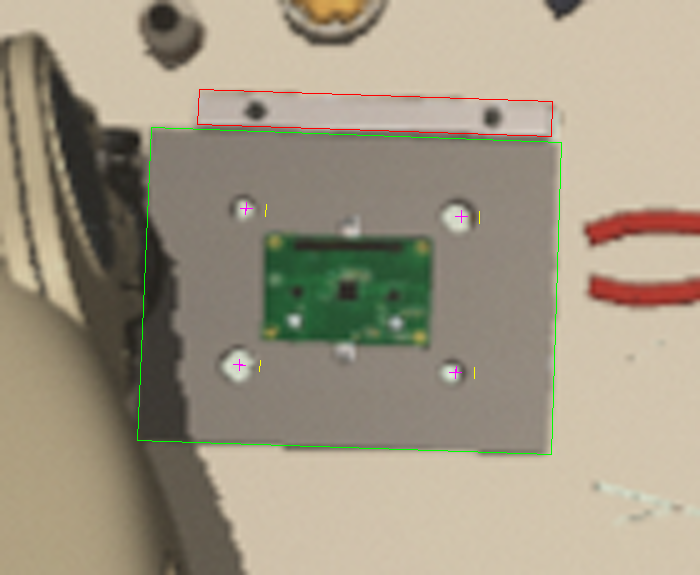

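The carrier is still along the fence, with about 10 mm left to go (crop crosses against the yellow pin marks). I'll continue slowly.

Emit:
{"api": "apply_moves", "payload": {"steps": [[[-0.001,0,0],0,0.0854],[[-0.001,0,0],0,0.0854],[[-0.001,0,0],0,0.0854],[[-0.001,0,0],0,0.0854],[[-0.0007,0,0],0,0.0854],[[-0.0007,0,0],0,0.0854]]}}

```text
time: 15.32
ee_pos: [0.595, 0.2536, 0.0002]
tool_rot: [-2.233, -2.21, 0.0]
wrist_force: [-0.5, 3.9, -0.5]
grip_width: 0.999
finger_force: 1.2
```

Emit:
{"api": "apply_moves", "payload": {"steps": [[[-0.0006,0,0],0,0.0854],[[-0.0006,0,0],0,0.0854],[[-0.0006,0,0],0,0.0854]]}}

```text
time: 15.57
ee_pos: [0.595, 0.2519, 0.0002]
tool_rot: [-2.233, -2.21, 0.0]
wrist_force: [-0.2, 2.9, -1.0]
grip_width: 0.998
finger_force: 1.2
```

Emit:
{"api": "apply_moves", "payload": {"steps": [[[-0.0006,0,0],0,0.0854],[[-0.0006,0,0],0,0.0854]]}}

```text
time: 15.73
ee_pos: [0.5952, 0.2503, 0.0003]
tool_rot: [2.233, 2.209, -0.001]
wrist_force: [0.5, -0.7, 0.4]
grip_width: 1.002
finger_force: 0.0
```

```bash
python3 -c "
from h import *
a=np.load('fx.npy'); b=fit(CAR,[.5937,.135,-.012],.022,1); print(b)
s=status.observe();print(s['time'],s['ee_pos'],s['wrist_force'])"
```

```text
(array([ 0.593341  ,  0.13037583, -0.00540766]), np.float64(0.0015735166377520149), np.float64(-0.0093))
16.4333 [5.95137497e-01 2.50694488e-01 2.80861999e-04] [ 0.09139198 -0.31371786  0.0128132 ]
```

Contact force vanished and the height reads −9.3 mm, so it has dropped. Retreat.

Emit:
{"api": "apply_moves", "payload": {"steps": [[[0.004,0,0],0,0.0854],[[0.01,0,0],0,0.0854],[[0.02,0,0],0,0.0854],[[0.02,0,0],0,0.0854],[[0,0,-0.03],0,0.0854],[[0,0,-0.04],0,0.0854],[[0,0,-0.04],0,0.0854],[[0,0,0],0,0.0854],[[0,0,0],0,0.0854]]}}

```text
time: 17.18
ee_pos: [0.5968, 0.3062, 0.1132]
tool_rot: [2.231, 2.209, 0.008]
wrist_force: [-0.2, 0.6, -0.9]
grip_width: 1.0
finger_force: 0.0
```

```bash
python3 -c "
from h import *
a=np.load('fx.npy'); b=fit(CAR,[.5937,.133,-.012],.012,1); print(b)
overlay('top',eyes.camera('top'),a,a,12,'ov4',(150,130,290,245))
im=snap('side','s4'); cv2.imwrite('pics/s4c.png',cv2.resize(im[140:230,190:320,::-1],None,fx=6,fy=6,interpolation=2))
s=status.observe();print(s['time'],s['ee_pos'],s['wrist_force'])"
```

```text
(array([ 0.59188358,  0.13118231, -0.00425764]), np.float64(0.0014160417166759337), np.float64(0.001599999999999999))
17.9833 [0.59571625 0.3046625  0.11029777] [-0.98609923 -0.72464514  0.1271334 ]
```

View pics/s4c.png

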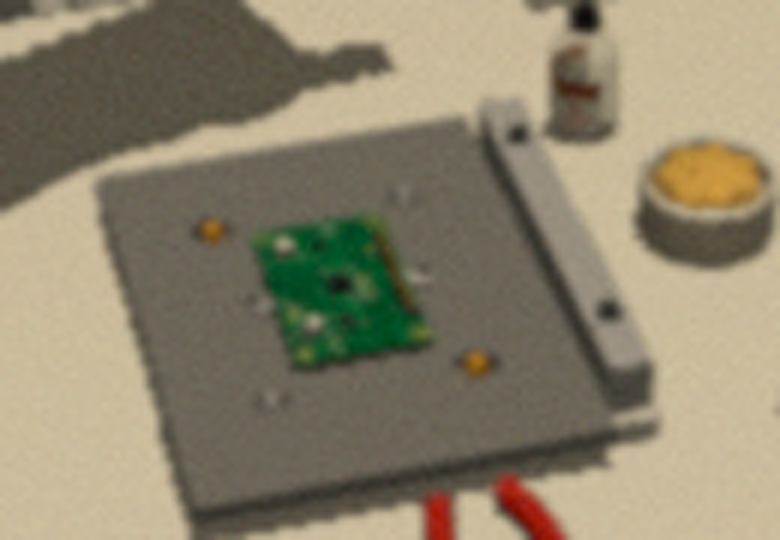

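View pics/ov4.png

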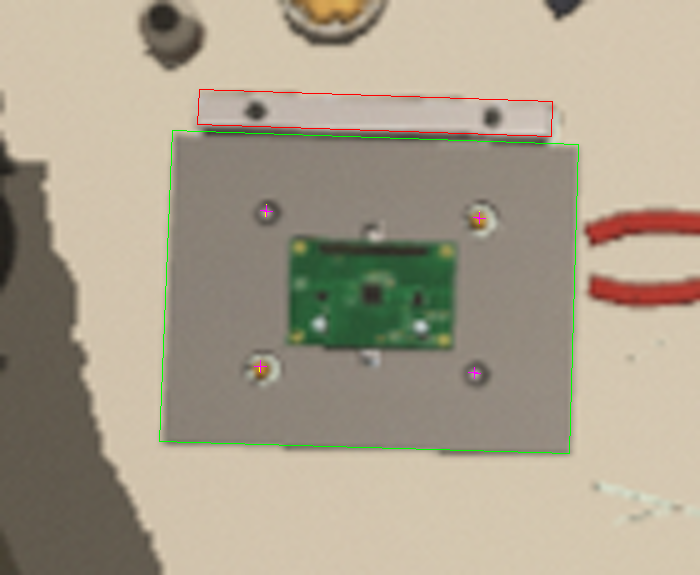

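Both views show all four posts standing in their holes, with the brass studs centred and the plate outline on the seated model. The plate lies flat, the bystanders are unmoved and the arm is clear.

```bash
python3 -c "
from h import *
print(job.hand_in())"
```

```text
the job is handed in; nothing more can be done
None
```

The carrier is seated flat over both locating pins with the arm clear, and the job is handed in; I last read the clock at about 18 s of the 42 s allowed.

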